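Draw out the camera boom to the clip and hold it for the picture

ROBOT

A 6-joint arm with a two-finger parallel gripper is mounted at the origin on the work surface. World frame = base frame: x ahead of the robot, y to its left, z up, the work surface at z = 0. Lengths are in m, angles in rad, forces in N, time in s.
With the tool pointing down it reaches from about 0.225 to 0.875 m from the base axis. Payload 3.4 kg.
Tool frame: the origin (TCP) lies between the finger pads; the fingertips stand 8 mm ahead of it and the grasp point (between the pads) lies 11 mm behind it; z points along the fingers, y is the line along which they close (so a half turn about z gives the same grasp; the last joint's range is limited). The gripper opens to 85 mm and grips with 20 to 120 N. Pads are 22 mm wide; open, the fingers measure 114 mm over their backs; the gripper's body (76 mm by 85 mm) begins 54 mm behind the grasp point. The pads swing forward as they close: fully open they stand 13 mm farther back than shut.
Start: joints at [0.999, 0.276, 1.505, -0, 1.361, -0.121], TCP at [0.251, 0.518, 0.239] pointing down, gripper open.
Joint ranges: [-2.89, 2.89], [-0.75, 2.08], [0.22, 2.7], [-1.18, 4.32], [0.11, 2.71], [-2.7, 2.7]. Speed limits (rad/s): [2.57, 2.57, 3.14, 3.14, 3.14, 3.14].

INTERFACE

Orientations are given as a unit quaternion [w, x, y, z].
In Python, from rig import manip, optics, finder gives the robot as it stands.
- The arm moves only by the tool servo_tool, never from a script. Its argument "increments" is a list of rows, each a list of 7 numbers: the shift along the tool's x, y, z in cm, then the turn, a rotation vector about the tool's x, y, z in degrees, then the closure, from -1 (fully open) to 1 (shut). In form: [[x, y, z, rx, ry, rz, gripper], ...]. A call has exactly 5 rows; each row shifts and turns the commanded pose from where the row before left it, along the tool's axes as they then stand; what a row does not reach is not made up. A row lasts 1/10 s, in which the tool goes at most 50 mm and 8.59 degrees, less where a joint would pass 70% of its speed; a pose out of reach is approached as far as the arm can. A call is refused whole if a number of a shift passes 5 or a number of a turn 8.59, either way. A call with a gripper value outside its range is refused whole. The fingers move at their own pace and stop on an object; "squeeze" is the grip in N (left out, the last holds). Time passes only in rows, so rows that do not move let the fingers close, or fill a call up. It gives the time, the measured TCP pose, the force, the opening and the grip force at its end, in the units of the state.
- manip.get_state(): the state, without advancing time (a new reading comes with each control period).
- optics.get_image(name): name is "scene" or "top" or "wrist"; returns the picture (400x640x3 uint8, red, green, blue); there is no depth.
- optics.get_calibration(name): a dict with "fov_y" (degrees; the focal length in pixels is half the picture's height over the tangent of half this angle, whatever the lens; pixels are square), "cx", "cy" (the principal point, pixels), "world_to_cam" (4x4, takes a point from world to camera coordinates). Camera axes: x right, y down, z forward; pixel columns grow to the right and rows downward; lengths in m; the calibration is good to about 2 mm. A picture is of the moment at which its call begins: read the wrist's pose just before it. get_calibration takes no time and is no camera call; for the wrist camera it gives the pose at the moment of the call.
- manip.sign_off(): hands the job in; it is judged then, once.
Trained networks look in the newest picture that a camera, given by its name, has taken for a name from the list of things; names that differ only in an ending like _2 or _b are one class to them, and where a whole thing is asked for, a point or a joint stands for the part that bears it (a point fixed in the world has none). Each returns a list of dicts, best first, with "p" (0 to 1); they miss things now and then, are a little off and sometimes report something else, mostly with a low value. They report only what shows in the picture. A call takes as long as a camera call.
- finder.silhouettes(label, camera): "region" (400x640 bool, what is visible of it) and "box" ([centre column, centre row, width, height] in pixels, round what is visible of it).
- finder.tip_of(label, camera): "at" ([column, row] in pixels: a listed point, or the origin of a listed thing).
The state is a dict: "clock": time; "qpos": joint angles; "qd": joint speeds; "effort": joint torques, N m; "position": TCP position; "ee_rot": TCP orientation; "contact_force": force on the tool from outside, world axes, zero at the start; "moment": the same for the moment, N m; "width": finger opening in m; "gripper_force": force on a finger pad.
Only numpy, scipy, OpenCV 4.12 (cv2) and the standard library are available. Lean on these libraries where they do the work, as an engineer would, in place of code of your own. Each camera call takes 0.05 s, during which the arm holds its last target. There are 200 camera calls.

TASK

On the bench stands a small microscope camera on a telescoping boom, parked to one side. Swing the boom, still fully home in its sleeve, round to its stop so that it stands over the strip of slides, and only then draw it out, the lock button on its grip squeezed in, until its pointer lines up with the line on the clip clamped to the scale. The boom springs back if let go, so finish still squeezing the grip and holding the boom still there; leave the bottle, the glass dish and the slide box where they are.

Things in the scene. Friction and masses are not known exactly. Their poses are not given: they have to be found in the camera images.
- stand: Stand fixed to the bench; origin under its post. White foot 150 x 150 mm, post 22 mm thick, white collar; on it a white square sleeve, 32 mm wide, top 192 mm above the bench, out of which the steel boom slides. x axis: the boom's direction at its stop, y to the left of it. A low white strip with five glass slides (290 x 90 mm, 12 mm high) lies along that direction.
- pivot (a point): Point on the vertical axis about which the boom swings (through the stand's origin), 176 mm above the bench, at mid height of the boom. x axis out along the boom, turning with it; y to the left of the boom, z up. The sleeve reaches from 70 mm behind to 115 mm ahead of this axis.
- swing (a joint): Swing of the boom about the vertical axis, rad: 0 = against the stop, over the strip of slides; positive = parked, turned clockwise seen from above (turn it counter-clockwise by this angle, away from the robot, to bring it to the stop). Range 0 to 1.0; stays where it is left (friction 0.12 N m). The stop is hard: come up to it slowly, without leaning on it.
- grip (a point): Middle of the grip, 224 mm above the bench: upright black block on the boom, 36 mm along the boom, 28 thick, 59 high (186 to 245 mm up), lock button on its left side. The point is midway between the plain right face and the button's outer face, 40 mm apart (35 with the button in); 145 mm out from the axis at home, 6 mm left of the boom's middle. x out along the boom, y left (squeeze along y), z up.
- camera (a point): Top of the camera, an upright white cylinder 35 mm thick, 88 to 208 mm above the bench (its grey holder is 42 mm thick), carried by the boom 54 mm farther out than the grip's middle. Apart from it nothing beside the grip is higher than 192 mm. Axes as those of the grip.
- lock: Lock button: grey cap, 26 mm along the boom x 32 high x 6 thick, left side of the grip; origin: centre of its outer face, y out of the block, x out along the boom. Pushed in 5 mm (4 N at first, 8 N fully in). Its latch bar hooks behind a lip at the sleeve's mouth: the boom is locked home until the button is over 4 mm in. Squeezing block and button between two fingers with 20 N or more frees it.
- boom (a joint): How far the boom is drawn out of the sleeve, m: 0 = home, range 0 to 0.12, along the boom's own direction, level. A spring draws it home with 4 N at 0 and 6.4 N at 0.12, so it does not stay out when let go: it runs back to 0.018, where the hook meets the lip from outside, and fully home only with the button pushed in.
- pointer (a point): Tip of the steel pointer, a thin bar (5 mm, 181 mm above the bench) that sticks out 53 mm to the left of the boom's middle over the scale and moves with the boom; 10 mm farther out along the boom than the middle of the grip.
- clip_line (a point): Middle of the white line on the dark clip (12 mm along the boom, 32 mm across) clamped fast on the aluminium scale, a 26 mm wide ruler left of the boom with a mark every 10 mm, top 172 mm above the bench, which turns with the boom but does not slide. The line is 176 mm above the bench; x axis out along the boom.
- clip (a joint): Where the clip is clamped on the scale, m: the pointer is on its line when joint boom has the same value. 0.05 to 0.105.
- bottle: Pink reagent bottle with white cap, 64 mm thick, 150 mm tall, beyond the stand; origin under its base. To be left alone.
- petri: Shallow glass dish, 90 mm wide, 18 mm high, beyond the strip of slides; origin under its base. To be left alone.
- slide_box: Low slide box with wooden lid, 87 x 102 x 35 mm, beyond the outer end of the strip; origin under its base. To be left alone.

How it is judged:
By the outcome, as a careful person would: the job done as asked, in the order asked, and still so for the second after the job is handed in, while the arm keeps its last pose, push and grip.
It also fails if it takes over 35 s, if anything falls off the work surface, if the arm or the gripper's body presses on something with over 40 N, if the wrist force passes 120 N, or if a joint passes its speed limit or range.

## Working session

There is one attempt and no reset: what is moved stays moved. The work goes in short steps, Python scripts to look and compute and a tool call to move; the robot and the scene stay as the last step left them, time stands still between calls to the robot, and variables do not carry over. Pictures are saved under pics/ and viewed, at most 10 in all, crops included, and the job is handed in when it is done.

Besides the shell and the picture viewer there is one more tool, called after ">>>" in YAML: its name, and indented under it one key for each argument. servo_tool: Moves the arm, as the interface text tells. Its arguments: {"type":"object","properties":{"increments":{"type":"array","items":{"type":"array","items":{"type":"number"}}},"squeeze":{"type":"number"}},"required":["increments"]}

```bash
ls; mkdir -p pics
cat > h.py <<'E'
import numpy as np, cv2
from rig import manip, optics, finder
from scipy.spatial.transform import Rotation as R
def ray(cam,px,cal=None):
    c=cal or optics.get_calibration(cam); f=200/np.tan(np.radians(c["fov_y"])/2)
    T=np.linalg.inv(np.array(c["world_to_cam"])); d=T[:3,:3]@[(px[0]-c["cx"])/f,(px[1]-c["cy"])/f,1]
    return T[:3,3],d
def at_z(cam,px,z,cal=None):
    o,d=ray(cam,px,cal); return o+d*(z-o[2])/d[2]
def proj(cam,P,cal=None):
    c=cal or optics.get_calibration(cam); f=200/np.tan(np.radians(c["fov_y"])/2)
    p=np.array(c["world_to_cam"])@np.append(P,1); return [c["cx"]+f*p[0]/p[2],c["cy"]+f*p[1]/p[2]]
def rot(s): 
    q=s["ee_rot"]; return R.from_quat([q[1],q[2],q[3],q[0]])
def save(cam,name):
    im=optics.get_image(cam); cv2.imwrite(f"pics/{name}.png",im[:,:,::-1]); return im
E
python3 - <<'E'
from h import *
np.set_printoptions(precision=4,suppress=True)
s=manip.get_state(); print(s["clock"],s["position"],s["ee_rot"],s["width"])
Z=dict(stand=0,pivot=.176,grip=.224,camera=.208,pointer=.181,clip_line=.176,lock=.224)
a=save("top","t0"); b=save("scene","s0")
cv2.imwrite("pics/both.png",cv2.resize(np.vstack([a,b]),(480*1,600))[:,:,::-1])
for cam in("top","scene"):
  for n,z in Z.items():
    for r in finder.tip_of(n,cam)[:2]: print(cam,n,round(r["p"],2),r["at"],at_z(cam,r["at"],z))
E
```

```text
pics
0.0 [0.2502 0.5171 0.2384] [-0.0003  0.2235  0.9747 -0.0009] 0.08577460328402013
top stand 0.6 [264.0, 192.4] [0.6042 0.1767 0.    ]
top pivot 0.92 [256.4, 184.7] [0.6027 0.1753 0.176 ]
top grip 0.69 [262.3, 190.9] [0.5816 0.1538 0.224 ]
top grip 0.64 [304.2, 213.0] [0.5314 0.0524 0.224 ]
top camera 0.83 [319.9, 224.9] [0.5046 0.0137 0.208 ]
top camera 0.26 [325.5, 154.7] [0.6781 0.004  0.208 ]
top pointer 0.68 [316.7, 203.5] [0.5588 0.0221 0.181 ]
top clip_line 0.48 [344.4, 219.5] [ 0.5207 -0.0488  0.176 ]
top clip_line 0.3 [312.5, 210.2] [0.542  0.0321 0.176 ]
top lock 0.6 [266.6, 194.4] [0.5735 0.1433 0.224 ]
top lock 0.46 [310.3, 208.2] [0.5433 0.0382 0.224 ]
scene stand 0.93 [367.9, 274.0] [ 0.605   0.1832 -0.    ]
scene stand 0.16 [287.1, 258.8] [ 0.73   -0.0051  0.    ]
scene pivot 0.88 [368.1, 239.1] [0.6129 0.1782 0.176 ]
scene grip 0.81 [355.1, 184.3] [0.5421 0.0636 0.224 ]
scene camera 0.72 [351.8, 168.8] [0.501  0.0126 0.208 ]
scene clip_line 0.57 [331.5, 165.4] [ 0.5109 -0.0533  0.176 ]
scene lock 0.55 [350.4, 178.8] [0.5377 0.0429 0.224 ]
```

View pics/t0.png

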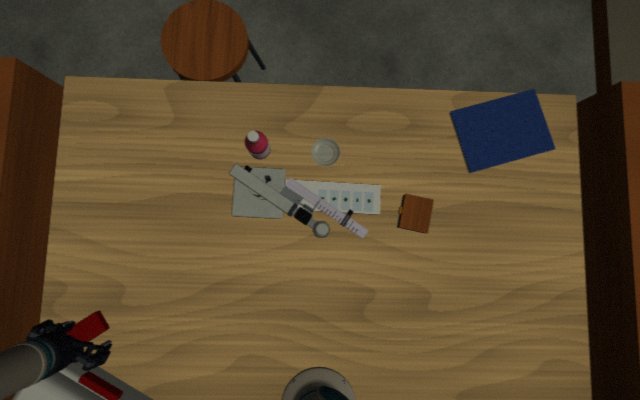

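View pics/s0.png

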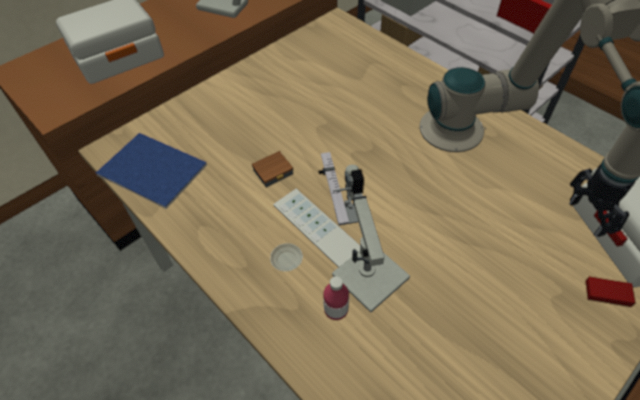

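The top view shows the boom running from the stand (260,190) to the camera (320,229), with the clip near (348,217). The grip estimate is 145 mm from the pivot, which matches its given distance. I'll plan the approach to a hover above the grip.

```bash
cat >> h.py <<'E'
def yawof(s): y=rot(s).apply([0,1,0]); return np.degrees(np.arctan2(y[1],y[0]))
def rows(p,psi,wps,dec=2):
    """wps: list of (pos, yaw deg); prints rounded tool rows, tracking rounding"""
    p=np.array(p,float)
    for q,ps in wps:
        c,s_=np.cos(np.radians(psi)),np.sin(np.radians(psi)); A=np.array([[-s_,c,0],[c,s_,0],[0,0,-1]]).T
        d=np.round(A.T@(np.array(q)-p)*100,dec); t=round(-(ps-psi),1)
        print([*map(float,d),0,0,t]); p=p+A@d/100; psi-=t
    print("end",p,psi)
E
python3 - <<'E'
from h import *
s=manip.get_state(); p0=s["position"]; y0=yawof(s); N=15
g=np.array([.531,.052,.34])
w=[]
for i in range(1,N+1):
    t=i/N; p=p0+(g-p0)*t; p[2]=p0[2]+(.34-p0[2])*min(1,t*1.5); w.append((p,y0+(-30-y0)*t))
rows(p0,y0,w,1)
E
```

```text
[-3.0, -2.0, -1.0, 0, 0, np.float64(6.3)]
[-3.3, -1.6, -1.0, 0, 0, np.float64(6.3)]
[-3.4, -1.3, -1.0, 0, 0, np.float64(6.2)]
[-3.5, -0.9, -1.0, 0, 0, np.float64(6.3)]
[-3.6, -0.5, -1.0, 0, 0, np.float64(6.3)]
[-3.6, -0.1, -1.0, 0, 0, np.float64(6.3)]
[-3.6, 0.3, -1.0, 0, 0, np.float64(6.2)]
[-3.6, 0.7, -1.1, 0, 0, np.float64(6.3)]
[-3.4, 1.0, -1.0, 0, 0, np.float64(6.3)]
[-3.3, 1.5, -1.0, 0, 0, np.float64(6.3)]
[-3.2, 1.8, 0.0, 0, 0, np.float64(6.3)]
[-2.9, 2.1, 0.0, 0, 0, np.float64(6.2)]
[-2.7, 2.4, 0.0, 0, 0, np.float64(6.3)]
[-2.4, 2.7, 0.0, 0, 0, np.float64(6.3)]
[-2.1, 3.0, 0.0, 0, 0, np.float64(6.3)]
end [0.53091482 0.05200661 0.34035419] -30.028155169114388
```

>>> servo_tool:
  increments:
    - [-3.0,-2.0,-1,0,0,6.3,-1]
    - [-3.3,-1.6,-1,0,0,6.3,-1]
    - [-3.4,-1.3,-1,0,0,6.2,-1]
    - [-3.5,-0.9,-1,0,0,6.3,-1]
    - [-3.6,-0.5,-1,0,0,6.3,-1]

```text
clock: 1.3
position: [0.3447, 0.3608, 0.2898]
ee_rot: [0.0, 0.481, 0.877, 0.0]
contact_force: [0.8, -0.1, -0.2]
width: 0.0852
gripper_force: 0.0
```

>>> servo_tool:
  increments:
    - [-3.6,-0.1,-1,0,0,6.3,-1]
    - [-3.6,0.3,-1,0,0,6.2,-1]
    - [-3.6,0.7,-1.1,0,0,6.3,-1]
    - [-3.4,1.0,-1,0,0,6.3,-1]
    - [-3.3,1.5,-1,0,0,6.3,-1]

```text
clock: 1.8
position: [0.4382, 0.2064, 0.341]
ee_rot: [0.0, 0.7, 0.714, 0.0]
contact_force: [0.6, 0.3, -0.7]
width: 0.0852
gripper_force: 0.0
```

>>> servo_tool:
  increments:
    - [-3.2,1.8,0,0,0,6.3,-1]
    - [-2.9,2.1,0,0,0,6.2,-1]
    - [-2.7,2.4,0,0,0,6.3,-1]
    - [-2.4,2.7,0,0,0,6.3,-1]
    - [-2.1,3.0,0,0,0,6.3,-1]

```text
clock: 2.3
position: [0.5315, 0.0506, 0.3405]
ee_rot: [0.0, 0.867, 0.498, 0.0]
contact_force: [0.5, -0.2, 0.4]
width: 0.0852
gripper_force: 0.0
```

Run:
```python
from h import *
np.set_printoptions(precision=4,suppress=True)
s=manip.get_state(); print(s["clock"],s["position"],yawof(s),s["width"],s["contact_force"])
Z=dict(pivot=.176,grip=.224,camera=.208,pointer=.181,clip_line=.176,lock=.224)
c=optics.get_calibration("wrist"); save("wrist","w0")
for n,z in Z.items():
    for r in finder.tip_of(n,"wrist")[:2]: print(n,round(r["p"],2),r["at"],at_z("wrist",r["at"],z,c))
o,d=ray("wrist",[c["cx"],c["cy"]],c);print(o,d)
```

```text
2.3 [0.5315 0.0506 0.3405] -30.29593280271451 0.08519285357820472 [ 0.4943 -0.1853  0.3654]
pivot 0.65 [311.2, 0.5] [0.6052 0.1791 0.176 ]
grip 0.61 [314.7, 190.1] [0.5337 0.0512 0.224 ]
camera 0.64 [304.5, 244.8] [0.4976 0.0076 0.208 ]
pointer 0.83 [359.4, 188.0] [0.5647 0.021  0.181 ]
pointer 0.19 [313.7, 193.1] [0.5251 0.0383 0.181 ]
clip_line 0.65 [355.9, 265.2] [ 0.5227 -0.0516  0.176 ]
lock 0.56 [336.9, 191.2] [0.5486 0.0414 0.224 ]
[0.5704 0.1142 0.4752] [-0.1469 -0.2518 -0.9566]
```

View pics/w0.png

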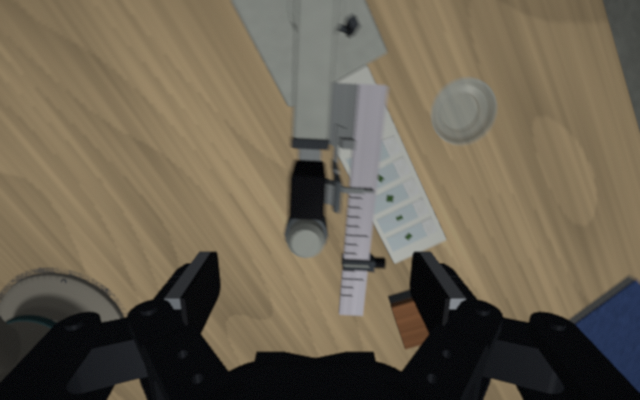

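The wrist view shows the grip at (308,185), camera (305,240), pointer (360,189), clip line about (357,264), and the strip's far edge from (365,68) to (443,240). I'll fit the boom pose and the swing angle from these.

```bash
cat >> h.py <<'E'
from scipy.optimize import least_squares
LOC=dict(pivot=(0,0),grip=(.145,.006),camera=(.199,0),pointer=(.155,.053),lock=(.145,.026))
def fit(obs,ext=None,piv=None,pa=None):
    """obs: list (name,xy,w). returns px,py,angle,ext"""
    def f(v):
        e=v[3]; c,s=np.cos(v[2]),np.sin(v[2]); r=[]
        for n,xy,w in obs:
            l=np.array(LOC[n])+[0 if n=="pivot" else e,0]
            r+=list(w*(np.array([v[0]+c*l[0]-s*l[1],v[1]+s*l[0]+c*l[1]])-xy[:2]))
        if ext is not None: r.append(50*(v[3]-ext))
        if piv is not None: r+=list(5*(v[:2]-np.array(piv)))
        return r
    return least_squares(f,[.605,.178,np.radians(-120 if pa is None else pa),0],loss="soft_l1",f_scale=.004)
E
python3 - <<'E'
from h import *
np.set_printoptions(precision=4,suppress=True)
c=optics.get_calibration("wrist")
a=at_z("wrist",[365,68],.012,c);b=at_z("wrist",[443,240],.012,c);print("strip deg",np.degrees(np.arctan2(*(b-a)[1::-1])),np.linalg.norm(b-a))
a2=at_z("top",[292,179],.012);b2=at_z("top",[381,185],.012);print("strip top",np.degrees(np.arctan2(*(b2-a2)[1::-1])))
obs=[("pivot",(.6052,.1791),1),("pivot",(.6027,.1753),1),("pivot",(.6045,.178),1),("grip",(.5337,.0512),1),("grip",(.5314,.0524),1),("camera",(.4976,.0076),1),("camera",(.5046,.0137),.7),("pointer",(.5647,.021),1.5),("pointer",(.5588,.0221),.7),("lock",(.5486,.0414),1)]
r=fit(obs,0); print(r.x,np.degrees(r.x[2])); print(r.fun.reshape(-1)[:20]*1000)
v=r.x; A=np.array([[np.cos(v[2]),-np.sin(v[2])],[np.sin(v[2]),np.cos(v[2])]])
print("grip",v[:2]+A@[.145,.006],"clip local",A.T@(np.array([.5227,-.0516])-v[:2]))
for p in [(357,264),(356,266)]: print("clip px",A.T@(at_z("wrist",p,.176,c)[:2]-v[:2]), )
print("ptr px",A.T@(at_z("wrist",(362,189),.181,c)[:2]-v[:2]))
# sleeve mouth/block edges check
for z,p in [(.245,(308,162)),(.245,(292,162)),(.245,(326,162))]: print(A.T@(at_z("wrist",p,z,c)[:2]-v[:2]))
m=max(finder.silhouettes("slide_box","wrist"),key=lambda d:d["p"]);print(m["p"],m["box"])
E
```

```text
strip deg -92.01010612060648 0.2824702290840752
strip top -92.21507960550862
[ 0.6041  0.1783 -2.1366 -0.    ] -122.4195456232201
[-1.0521 -0.8122  1.4479  2.9878 -0.3521  0.2878 -2.2235  1.4706  0.0765
  0.2706 -0.1386  2.7035 -4.997  -2.3776  1.6352 -2.9523  4.8931 -2.1478
 -0.2406  0.5483]
grip [0.5315 0.0527] clip local [0.2377 0.0545]
clip px [0.2347 0.0538]
clip px [0.237  0.0529]
ptr px [0.1532 0.0512]
[0.1169 0.0004]
[ 0.1174 -0.0111]
[0.1163 0.0133]
0.88 [407.1, 317.6, 40.3, 54.6]
```

>>> servo_tool:
  increments:
    - [0.2,-0.1,2.5,0,0,2.1,-1]
    - [0,0,3,0,0,0,-1]
    - [0,0,3,0,0,0,-1]
    - [0,0,2.5,0,0,0,-1]
    - [0,0,1.8,0,0,0,-1]

```text
clock: 3.2
position: [0.5297, 0.0554, 0.2108]
ee_rot: [-0.001, 0.875, 0.485, -0.001]
contact_force: [-0.1, -0.0, -0.4]
width: 0.0855
gripper_force: 0.0
```

>>> servo_tool:
  increments:
    - [0,0,0,0,0,0,-0.25]
    - [0,0,0,0,0,0,-0.25]
    - [0,0,0,0,0,0,-0.25]
    - [0,0,0,0,0,0,-0.25]
    - [0,0,0,0,0,0,-0.25]
  squeeze: 20

```text
clock: 3.7
position: [0.5315, 0.0543, 0.2133]
ee_rot: [0.0, 0.875, 0.484, 0.001]
contact_force: [0.3, -0.3, 0.0]
width: 0.0534
gripper_force: 0.0
```

Run:
```python
from h import *
s=manip.get_state(); print(s["clock"],s["position"],yawof(s),s["width"],s["contact_force"],s["gripper_force"])
save("wrist","w1")
```

```text
3.7 [0.53152497 0.05428498 0.21330486] -32.122324900723314 0.05337555669929191 [ 0.33484091 -0.33917928  0.0145466 ] 0.0
```

View pics/w1.png

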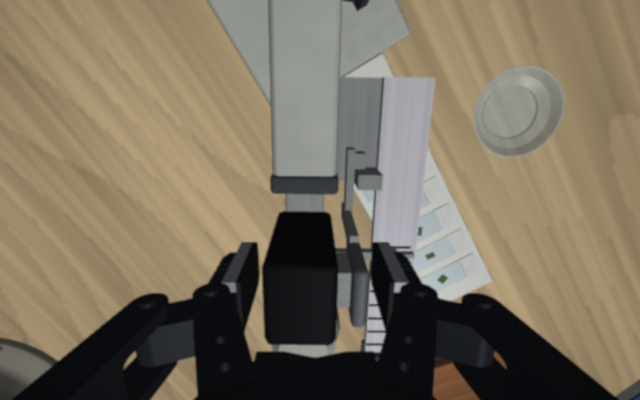

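The grip (265–337, 212–340) stands between the fingers, its button on the right at about (358,285), and the boom is still latched. I'll push it round with the plain-side finger along the arc.

Run:
```python
from h import *
s=manip.get_state(); p0=s["position"]; y0=yawof(s); P=np.array([.6041,.1783]); L=np.array([.145,.006])
w=[]
for i in range(1,17):
    a=-122.4+2*i if i<16 else -91.9
    A=R.from_euler("z",a,degrees=True).as_matrix()[:2,:2]
    w.append((np.append(P+A@L,.213),a+90))
rows(p0,y0,w)
```

```text
[-0.11, 0.59, 0.01, 0, 0, np.float64(-1.7)]
[0.03, 0.51, -0.0, 0, 0, np.float64(-2.0)]
[0.03, 0.5, -0.0, 0, 0, np.float64(-2.0)]
[0.03, 0.51, -0.0, 0, 0, np.float64(-2.0)]
[0.03, 0.51, -0.0, 0, 0, np.float64(-2.0)]
[0.03, 0.5, -0.0, 0, 0, np.float64(-2.0)]
[0.03, 0.51, -0.0, 0, 0, np.float64(-2.0)]
[0.03, 0.5, -0.0, 0, 0, np.float64(-2.0)]
[0.03, 0.51, -0.0, 0, 0, np.float64(-2.0)]
[0.03, 0.5, -0.0, 0, 0, np.float64(-2.0)]
[0.03, 0.51, -0.0, 0, 0, np.float64(-2.0)]
[0.03, 0.51, -0.0, 0, 0, np.float64(-2.0)]
[0.03, 0.5, -0.0, 0, 0, np.float64(-2.0)]
[0.03, 0.51, -0.0, 0, 0, np.float64(-2.0)]
[0.03, 0.5, -0.0, 0, 0, np.float64(-2.0)]
[0.01, 0.13, -0.0, 0, 0, np.float64(-0.5)]
end [0.60529413 0.03318582 0.2129843 ] -1.9270736980076855
```

>>> servo_tool:
  increments:
    - [-0.11,0.59,0,0,0,-1.7,-0.25]
    - [0.03,0.51,0,0,0,-2,-0.25]
    - [0.03,0.5,0,0,0,-2,-0.25]
    - [0.03,0.51,0,0,0,-2,-0.25]
    - [0.03,0.51,0,0,0,-2,-0.25]

```text
clock: 4.25
position: [0.5536, 0.0418, 0.2126]
ee_rot: [-0.0, 0.831, 0.557, -0.0]
contact_force: [-1.4, 0.3, 0.7]
width: 0.0534
gripper_force: 0.7
```

>>> servo_tool:
  increments:
    - [0.03,0.5,0,0,0,-2,-0.25]
    - [0.03,0.51,0,0,0,-2,-0.25]
    - [0.03,0.5,0,0,0,-2,-0.25]
    - [0.03,0.51,0,0,0,-2,-0.25]
    - [0.03,0.5,0,0,0,-2,-0.25]

```text
clock: 4.75
position: [0.578, 0.0351, 0.2125]
ee_rot: [-0.0, 0.779, 0.627, -0.0]
contact_force: [-1.0, -0.6, 1.2]
width: 0.0532
gripper_force: 0.7
```

>>> servo_tool:
  increments:
    - [0.03,0.51,0,0,0,-2,-0.25]
    - [0.03,0.51,0,0,0,-2,-0.25]
    - [0.03,0.5,0,0,0,-2,-0.25]
    - [0.03,0.45,0,0,0,-1.7,-0.25]
    - [0.02,0.25,0,0,0,-1,-0.25]

```text
clock: 5.25
position: [0.6007, 0.0331, 0.2124]
ee_rot: [0.0, 0.729, 0.684, -0.0]
contact_force: [-1.5, 0.3, -0.3]
width: 0.0534
gripper_force: 0.5
```

```bash
cat > look.py <<'E'
from h import *
import sys
np.set_printoptions(precision=4,suppress=True)
s=manip.get_state(); print(s["clock"],s["position"],yawof(s),s["width"],s["contact_force"],s["gripper_force"],s["moment"])
c=optics.get_calibration("wrist"); save("wrist",sys.argv[1])
Z=dict(pivot=.176,grip=.224,pointer=.181,clip_line=.176,lock=.224,camera=.208)
P=np.array([.6041,.1783])
for n,z in Z.items():
    for r in finder.tip_of(n,"wrist")[:1]:
        q=at_z("wrist",r["at"],z,c)[:2]; print(n,round(r["p"],2),r["at"],q,np.degrees(np.arctan2(*(q-P)[::-1])),np.linalg.norm(q-P))
E
python3 look.py w2
```

```text
5.25 [0.6007 0.0331 0.2124] -3.6735094308240477 0.05344241920768383 [-1.4675  0.263  -0.3018] 0.5369237234071988 [-0.0635  0.131   0.051 ]
grip 0.67 [303.4, 280.6] [0.5972 0.0309] -92.67300843851574 0.14757730729017965
clip_line 0.38 [371.8, 363.5] [ 0.6334 -0.0629] -83.07855486824108 0.2429588751586459
lock 0.87 [345.8, 279.2] [0.6154 0.0304] -85.6257817165964 0.14833395422248133
camera 0.64 [283.9, 350.5] [ 0.5827 -0.0198] -96.16665727418912 0.19921232363335856
```

View pics/w2.png

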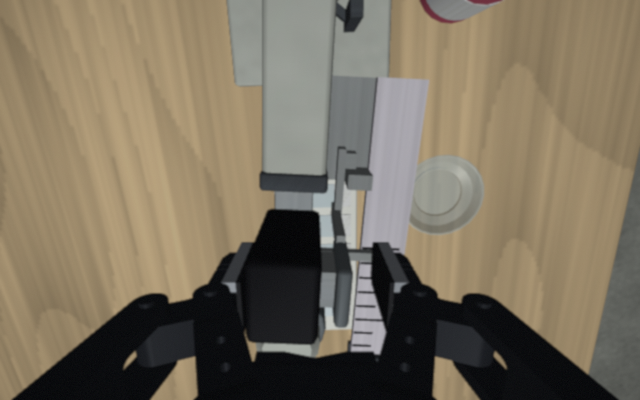

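The boom follows the finger, with the grip at (285,270) and about 3° left to the stop. I'll creep in.

>>> servo_tool:
  increments:
    - [0.01,0.2,0,0,0,-0.8,-0.25]
    - [0.01,0.15,0,0,0,-0.6,-0.25]
    - [0,0.1,0,0,0,-0.4,-0.25]
    - [0,0.1,0,0,0,-0.4,-0.25]
    - [0,0,0,0,0,0,-0.25]

```text
clock: 6.1
position: [0.6063, 0.0332, 0.2123]
ee_rot: [0.0, 0.716, 0.698, 0.0]
contact_force: [-0.3, -0.5, 0.1]
width: 0.0535
gripper_force: 0.1
```

>>> servo_tool:
  increments:
    - [0,0.1,0,0,0,-0.2,-0.25]
    - [0,0.1,0,0,0,-0.2,-0.25]
    - [0,0,0,0,0,0,-0.25]
    - [0,0,0,0,0,0,-0.25]
    - [0,0,0,0,0,0,-0.25]

```text
clock: 6.6
position: [0.6082, 0.0331, 0.2123]
ee_rot: [0.0, 0.714, 0.7, 0.0]
contact_force: [0.6, 1.0, 0.3]
width: 0.0532
gripper_force: 0.0
```

>>> servo_tool:
  increments:
    - [0,0.1,0,0,0,-0.2,-0.25]
    - [0,0.1,0,0,0,-0.2,-0.25]
    - [0,0,0,0,0,0,-0.25]
    - [0,0,0,0,0,0,-0.25]
    - [0,0,0,0,0,0,-0.25]

```text
clock: 7.1
position: [0.6101, 0.0331, 0.2123]
ee_rot: [0.0, 0.712, 0.703, 0.0]
contact_force: [-0.4, -0.7, 1.1]
width: 0.0534
gripper_force: 0.1
```

>>> servo_tool:
  increments:
    - [0,0.1,0,0,0,-0.2,-0.25]
    - [0,0,0,0,0,0,-0.25]
    - [0,0,0,0,0,0,-0.25]
    - [0,0,0,0,0,0,-0.25]
    - [0,0,0,0,0,0,-0.25]

```text
clock: 7.6
position: [0.6111, 0.0331, 0.2123]
ee_rot: [0.0, 0.71, 0.704, 0.0]
contact_force: [-0.3, -0.1, 0.6]
width: 0.0533
gripper_force: 0.2
```

```bash
python3 look.py w3
```

```text
7.6 [0.6111 0.0331 0.2123] -0.5301979290933204 0.05330494558331606 [-0.3494 -0.0818  0.641 ] 0.1763528399169445 [-0.0153  0.0942 -0.0275]
grip 0.6 [303.9, 279.3] [0.6079 0.0313] -88.52476180550029 0.1470406314181698
pointer 0.57 [384.3, 252.8] [0.6517 0.0214] -73.13400184214767 0.16392443600258727
clip_line 0.5 [373.6, 366.6] [ 0.6502 -0.0635] -79.2063915748776 0.24611940849258912
lock 0.88 [348.4, 279.5] [0.627 0.031] -81.17523124772121 0.1490343686884865
camera 0.94 [286.3, 349.9] [ 0.5972 -0.0203] -91.98439727119265 0.1987013698267819
```

View pics/w3.png

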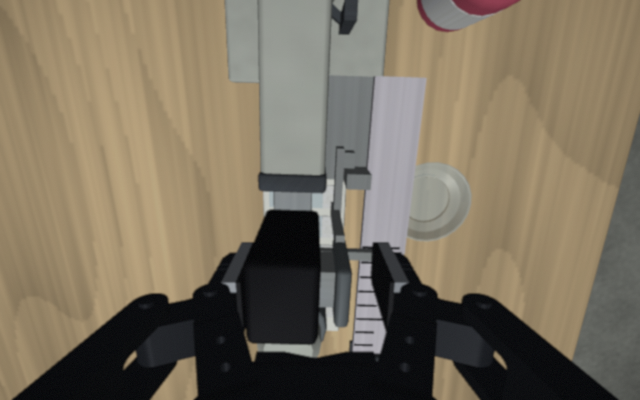

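The sleeve looks nearly parallel to the foot and the camera is at about -92.0°. There is no stop force yet, so I'll creep on without turning.

>>> servo_tool:
  increments:
    - [0,0.1,0,0,0,0,-0.25]
    - [0,0,0,0,0,0,-0.25]
    - [0,0,0,0,0,0,-0.25]
    - [0,0,0,0,0,0,-0.25]
    - [0,0,0,0,0,0,-0.25]

```text
clock: 8.45
position: [0.612, 0.0331, 0.2123]
ee_rot: [0.0, 0.71, 0.704, 0.0]
contact_force: [-0.7, -0.1, 0.5]
width: 0.0535
gripper_force: 0.3
```

>>> servo_tool:
  increments:
    - [0,0.1,0,0,0,0,-0.25]
    - [0,0,0,0,0,0,-0.25]
    - [0,0,0,0,0,0,-0.25]
    - [0,0,0,0,0,0,-0.25]
    - [0,0,0,0,0,0,-0.25]

```text
clock: 8.95
position: [0.6127, 0.033, 0.2123]
ee_rot: [-0.0, 0.71, 0.704, -0.0]
contact_force: [-2.0, -1.0, -0.4]
width: 0.0535
gripper_force: 1.2
```

>>> servo_tool:
  increments:
    - [0,0.07,0,0,0,0,-0.25]
    - [0,0,0,0,0,0,-0.25]
    - [0,0,0,0,0,0,-0.25]
    - [0,0,0,0,0,0,-0.25]
    - [0,0,0,0,0,0,-0.25]

```text
clock: 9.45
position: [0.6127, 0.0331, 0.2122]
ee_rot: [-0.001, 0.71, 0.704, -0.001]
contact_force: [-4.8, -0.2, 3.1]
width: 0.0534
gripper_force: 2.5
```

```bash
python3 look.py w4
python3 - <<'E'
from h import *
save("top","t1"); save("scene","s1")
for n,z in dict(grip=.224,camera=.208,pivot=.176,pointer=.181).items():
    for cam in("top","scene"):
        for r in finder.tip_of(n,cam)[:1]: print(cam,n,r["p"],at_z(cam,r["at"],z))
E
```

```text
9.45 [0.6127 0.0331 0.2122] -0.5258081820531897 0.05336345152678985 [-4.8073 -0.1534  3.1037] 2.5428054481744766 [-0.122   0.7689 -0.0546]
grip 0.71 [302.9, 281.0] [0.6091 0.0305] -88.04427267119566 0.14790814346698558
pointer 0.62 [381.7, 251.6] [0.6517 0.0222] -73.03202237545523 0.16318783973230272
clip_line 0.64 [373.5, 366.6] [ 0.6517 -0.0634] -78.86019328196227 0.2462976567485499
lock 0.96 [347.6, 277.1] [0.6283 0.0322] -80.59908601283838 0.14806931247668614
camera 0.64 [288.3, 352.5] [ 0.5999 -0.022 ] -91.20624427261973 0.20030542093145867
top grip 0.69 [0.60780495 0.02616896 0.224     ]
scene grip 0.62 [0.6041472 0.037581  0.224    ]
top camera 0.66 [ 0.60836897 -0.0213853   0.208     ]
scene camera 0.62 [ 0.60561644 -0.02067384  0.208     ]
top pivot 0.93 [0.61054327 0.17838979 0.176     ]
scene pivot 0.81 [0.60819471 0.18202326 0.176     ]
scene pointer 0.68 [0.65996077 0.0275788  0.181     ]
```

The stop is reached: x stays at 0.6127 while the force rises to 4.8 N. I'll back off to centre the fingers, then squeeze.

>>> servo_tool:
  increments:
    - [0,-0.3,0,0,0,0.5,-0.25]
    - [0,-0.4,0,0,0,0.5,-0.25]
    - [0,-0.25,0,0,0,0.3,-0.25]
    - [0,0,0,0,0,0,0.1]
    - [0,0,0,0,0,0,0.3]
  squeeze: 35

```text
clock: 10.8
position: [0.6037, 0.0333, 0.2131]
ee_rot: [-0.0, 0.718, 0.696, -0.0]
contact_force: [-4.1, 0.4, 6.7]
width: 0.0344
gripper_force: 36.9
```

>>> servo_tool:
  increments:
    - [0,0,0,0,0,0,1]
    - [0,0,0,0,0,0,1]
    - [0,0,0,0,0,0,1]
    - [0,0,0,0,0,0,1]
    - [0,0,0,0,0,0,1]
  squeeze: 35

```text
clock: 11.3
position: [0.6037, 0.0333, 0.2131]
ee_rot: [-0.0, 0.718, 0.696, -0.0]
contact_force: [-4.0, 0.1, 6.0]
width: 0.0347
gripper_force: 36.9
```

```bash
python3 look.py w5
```

```text
11.3 [0.6037 0.0333 0.2131] -1.8173562003692985 0.03470532520331853 [-4.0354  0.0551  5.957 ] 36.941179633140564 [0.0084 0.2345 0.0467]
grip 0.71 [321.9, 280.1] [0.6082 0.0305] -88.41235865750131 0.1478659126291372
pointer 0.8 [397.3, 248.7] [0.6514 0.0227] -73.08096425270726 0.1626585865880445
clip_line 0.42 [429.8, 193.0] [0.6692 0.0534] -62.46276583030975 0.14082935793214277
lock 0.84 [355.1, 276.8] [0.6225 0.0317] -82.84046724328749 0.14780006361905945
camera 0.91 [304.9, 351.6] [ 0.5983 -0.0219] -91.66962597197983 0.20024434667555516
```

View pics/w5.png

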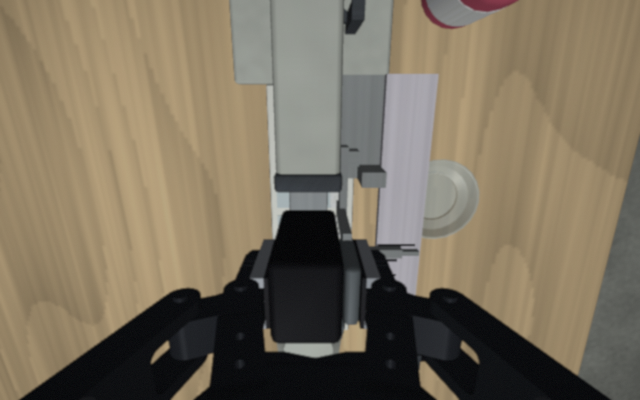

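The pads squeeze block (272–342) and button (348–360), and the 34.7 mm width means the button is fully in. I'll ease the lean on the stop and draw out along tool -x.

>>> servo_tool:
  increments:
    - [0,-0.05,-0.1,0,0,0,1]
    - [-0.3,0,0,0,0,0,1]
    - [-0.5,0,0,0,0,0,1]
    - [-0.6,0,0,0,0,0,1]
    - [-0.6,0,0,0,0,0,1]

```text
clock: 12.15
position: [0.603, 0.015, 0.2131]
ee_rot: [-0.001, 0.718, 0.696, 0.001]
contact_force: [-2.1, 6.1, 1.8]
width: 0.0341
gripper_force: 36.2
```

>>> servo_tool:
  increments:
    - [-0.6,0,0,0,0,0,1]
    - [-0.7,0,0,0,0,0,1]
    - [-0.8,0,0,0,0,0,1]
    - [-0.8,0,0,0,0,0,1]
    - [-0.8,0,0,0,0,0,1]

```text
clock: 12.65
position: [0.6019, -0.0218, 0.2131]
ee_rot: [-0.002, 0.718, 0.696, 0.002]
contact_force: [-2.4, 5.7, 1.7]
width: 0.034
gripper_force: 36.2
```

>>> servo_tool:
  increments:
    - [-0.6,0,0,0,0,0,1]
    - [-0.4,0,0,0,0,0,1]
    - [-0.3,0,0,0,0,0,1]
    - [0,0,0,0,0,0,1]
    - [0,0,0,0,0,0,1]

```text
clock: 13.15
position: [0.6014, -0.0353, 0.2131]
ee_rot: [-0.001, 0.718, 0.696, 0.001]
contact_force: [-1.8, 4.7, 0.5]
width: 0.0346
gripper_force: 36.2
```

```bash
python3 look.py w6
python3 - <<'E'
from h import *
im=cv2.imread("pics/w6.png"); cv2.imwrite("pics/w6c.png",cv2.resize(im[150:350,300:500],(600,600),interpolation=cv2.INTER_CUBIC))
for cam in("top","scene"):
  save(cam,cam+"2")
  for n,z in dict(pointer=.181,clip_line=.176).items():
    for r in finder.tip_of(n,cam)[:1]: print(cam,n,r["p"],r["at"],at_z(cam,r["at"],z))
E
```

```text
13.15 [ 0.6014 -0.0353  0.2131] -1.8330528019470609 0.034629915577185526 [-1.8131  4.676   0.4843] 36.215583086013794 [ 0.4944 -0.1128 -0.0334]
pivot 0.45 [399.9, 249.4] [ 0.652  -0.0488] -78.0777499031614 0.232095571039272
grip 0.82 [322.5, 277.7] [ 0.6063 -0.0369] -89.42715317571296 0.21525131170153597
pointer 0.79 [398.7, 248.8] [ 0.65   -0.0459] -78.42949677847912 0.2288207615345766
lock 0.64 [354.8, 276.6] [ 0.6202 -0.0368] -85.73134252309818 0.21574826962515334
camera 0.76 [308.8, 351.8] [ 0.5981 -0.0904] -91.2842982458301 0.26881091009361824
scene pointer 0.69 [289.8, 195.5] [ 0.66215161 -0.05135113  0.181     ]
scene clip_line 0.5 [291.3, 189.1] [ 0.64306    -0.06773631  0.176     ]
```

View pics/w6c.png

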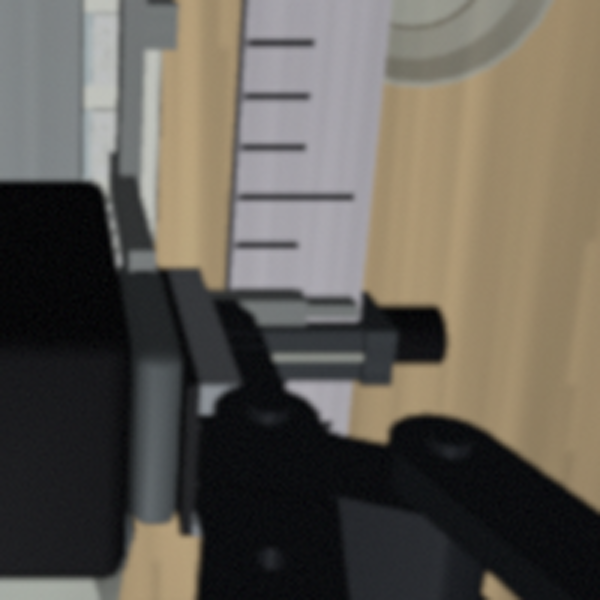

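The crop shows the pointer bar at crop row ~308 (pixel ~(405,252.7)) and the clip's white line at row ~357 (pixel ~(406,269)). I'll convert that gap to a distance.

Run:
```python
from h import *
c=optics.get_calibration("wrist"); s=manip.get_state()
u=np.array([np.cos(np.radians(-91.83)),np.sin(np.radians(-91.83))]); P=np.array([.6041,.1783])
im=cv2.imread("pics/w6.png").astype(int).sum(2)
for col in (396,400,404,408,412): print(col,list(im[246:276,col]))
for r in (252,252.7,253.5): print("ptr",r,[(at_z("wrist",(405,r),z,c)[:2]-P)@u for z in (.181,.1835)])
for r in (268.5,269,269.5): print("line",r,(at_z("wrist",(406,r),.176,c)[:2]-P)@u)
```

```text
396 [np.int64(309), np.int64(184), np.int64(153), np.int64(198), np.int64(273), np.int64(335), np.int64(355), np.int64(354), np.int64(354), np.int64(358), np.int64(350), np.int64(323), np.int64(239), np.int64(154), np.int64(140), np.int64(159), np.int64(170), np.int64(169), np.int64(170), np.int64(170), np.int64(188), np.int64(265), np.int64(367), np.int64(395), np.int64(325), np.int64(226), np.int64(182), np.int64(179), np.int64(176), np.int64(190)]
400 [np.int64(416), np.int64(312), np.int64(231), np.int64(204), np.int64(267), np.int64(331), np.int64(353), np.int64(356), np.int64(353), np.int64(356), np.int64(352), np.int64(319), np.int64(238), np.int64(152), np.int64(138), np.int64(157), np.int64(170), np.int64(171), np.int64(172), np.int64(172), np.int64(189), np.int64(262), np.int64(365), np.int64(393), np.int64(323), np.int64(224), np.int64(182), np.int64(177), np.int64(173), np.int64(195)]
404 [np.int64(514), np.int64(491), np.int64(404), np.int64(261), np.int64(175), np.int64(236), np.int64(315), np.int64(345), np.int64(357), np.int64(402), np.int64(415), np.int64(300), np.in
[... 792 characters left out ...]
4(172), np.int64(231), np.int64(317), np.int64(347), np.int64(354), np.int64(394), np.int64(406), np.int64(291), np.int64(146), np.int64(105), np.int64(132), np.int64(155), np.int64(167), np.int64(167), np.int64(169), np.int64(170), np.int64(184), np.int64(260), np.int64(367), np.int64(392), np.int64(324), np.int64(222), np.int64(178), np.int64(173), np.int64(172), np.int64(188)]
ptr 252 [np.float64(0.22446225443310913), np.float64(0.22319872569336957)]
ptr 252.7 [np.float64(0.22489941906803854), np.float64(0.22362934615617053)]
ptr 253.5 [np.float64(0.22539977010649911), np.float64(0.22412220714841347)]
line 268.5 0.23776915259769066
line 269 0.2381013401622532
line 269.5 0.2384338583997337
```

>>> servo_tool:
  increments:
    - [-0.4,0,0,0,0,0,1]
    - [-0.5,0,0,0,0,0,1]
    - [-0.35,0,0,0,0,0,1]
    - [0,0,0,0,0,0,1]
    - [0,0,0,0,0,0,1]

```text
clock: 14.3
position: [0.6011, -0.0476, 0.2131]
ee_rot: [-0.001, 0.718, 0.696, 0.001]
contact_force: [-2.3, 5.6, 1.2]
width: 0.0341
gripper_force: 36.2
```

```bash
python3 look.py w7 | head -1
python3 - <<'E'
from h import *
im=cv2.imread("pics/w7.png"); cv2.imwrite("pics/w7c.png",cv2.resize(im[220:300,360:460],(800,600),interpolation=cv2.INTER_CUBIC)); g=im.astype(int).sum(2)
for col in (388,392,396,400,408,412): print(col,g[240:270,col].tolist())
c=optics.get_calibration("wrist")
P=np.array([.6041,.1783]); a=np.radians(-91.83); A=np.array([[np.cos(a),-np.sin(a)],[np.sin(a),np.cos(a)]])
for n,x,y,z in [("tip near top",.2333,.053,.1835),("tip mid top",.2358,.053,.1835),("tip far top",.2383,.053,.1835),("tip near bot",.2333,.053,.1785),("line",.238,.05,.176)]:
    print(n,proj("wrist",np.append(P+A@[x,y],z),c))
E
```

```text
14.3 [ 0.6011 -0.0476  0.2131] -1.8295304824161402 0.03413841733501254 [-2.2956  5.55    1.1596] 36.19595289230347 [ 0.5188 -0.121  -0.033 ]
388 [108, 139, 158, 170, 170, 171, 163, 152, 156, 198, 276, 334, 354, 357, 356, 359, 355, 322, 241, 255, 369, 426, 408, 342, 281, 221, 167, 110, 66, 43]
392 [108, 138, 159, 168, 171, 167, 163, 158, 157, 196, 274, 336, 355, 356, 357, 356, 350, 319, 244, 261, 395, 480, 507, 507, 506, 506, 505, 504, 495, 482]
396 [110, 138, 160, 169, 171, 170, 161, 156, 160, 197, 273, 336, 354, 357, 357, 354, 352, 334, 303, 332, 425, 489, 505, 510, 510, 508, 511, 512, 513, 514]
400 [106, 135, 160, 167, 171, 170, 166, 160, 158, 197, 275, 333, 353, 355, 353, 354, 354, 381, 442, 499, 514, 516, 517, 516, 516, 517, 515, 515, 518, 522]
408 [108, 138, 156, 166, 171, 174, 169, 170, 162, 161, 166, 235, 318, 347, 349, 308, 236, 256, 373, 474, 504, 508, 506, 506, 507, 504, 509, 508, 507, 508]
412 [108, 142, 163, 168, 169, 170, 172, 170, 165, 156, 166, 233, 315, 347, 345, 311, 236, 251, 377, 474, 506, 509, 507, 506, 504, 505, 502, 503, 503, 504]
tip near top [np.float64(399.9708609008194), np.float64(248.2386084394938)]
tip mid top [np.float64(399.6317411717496), np.float64(252.3194820780334)]
tip far top [np.float64(399.2953071623225), np.float64(256.3680365043491)]
tip near bot [np.float64(397.77114637424125), np.float64(244.31735248774925)]
line [np.float64(390.9644502962327), np.float64(249.8284896820036)]
```

View pics/w7c.png

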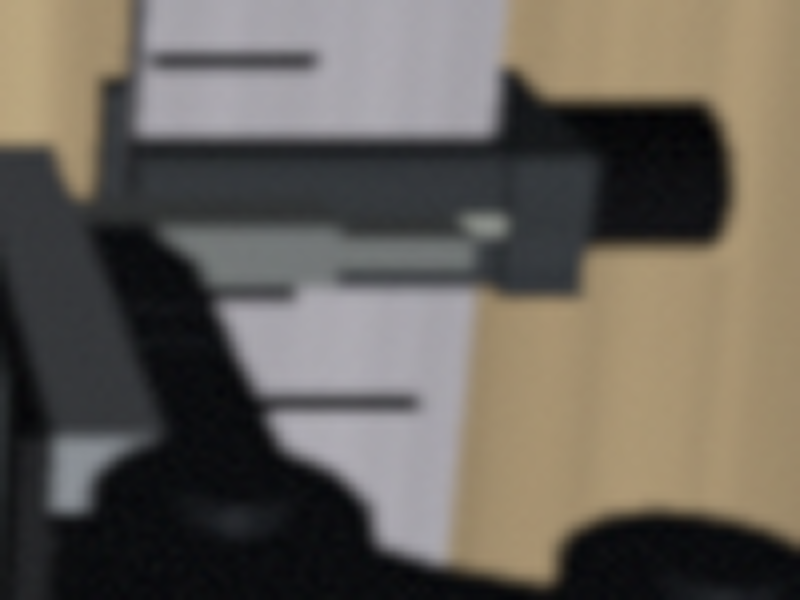

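The bar's top centre (row 253.6) is still about 1.4 mm short of the line (x≈0.238), allowing for height parallax. I'll correct that and recheck numerically, including a bias check against the sleeve mouth.

>>> servo_tool:
  increments:
    - [-0.14,0,0,0,0,0,1]
    - [0,0,0,0,0,0,1]
    - [0,0,0,0,0,0,1]
    - [0,0,0,0,0,0,1]
    - [0,0,0,0,0,0,1]

```text
clock: 15.15
position: [0.601, -0.0488, 0.2131]
ee_rot: [-0.001, 0.718, 0.696, 0.001]
contact_force: [-1.6, 6.2, 1.4]
width: 0.0343
gripper_force: 36.2
```

```bash
python3 look.py w8 | head -1
python3 - <<'E'
from h import *
im=cv2.imread("pics/w8.png"); g=im.astype(int).sum(2)
print("bar",g[244:264,390:400:2].mean(1).astype(int).tolist())
for col in (416,418,420,422): print(col,g[240:256,col].tolist())
print("sleeve col308",g[40:80,308].tolist())
c=optics.get_calibration("wrist")
P=np.array([.6041,.1783]); a=np.radians(-91.83); A=np.array([[np.cos(a),-np.sin(a)],[np.sin(a),np.cos(a)]])
for X in (.2375,.238,.2385):
  print(X,"bar near/far",[round(proj("wrist",np.append(P+A@[X+d,.05],.1835),c)[1],1) for d in(-.0025,.0025)],"line@420",round(proj("wrist",np.append(P+A@[X,.066],.176),c)[1],1),proj("wrist",np.append(P+A@[X,.066],.176),c)[0])
print("mouth",proj("wrist",np.append(P+A@[.115,0],.192),c))
E
```

```text
15.15 [ 0.601  -0.0488  0.2131] -1.8250198401911508 0.034283489132862166 [-1.6272  6.1714  1.3672] 36.21487855911255 [ 0.5867 -0.0947 -0.0244]
bar [172, 169, 161, 155, 157, 196, 273, 334, 355, 354, 355, 355, 358, 383, 441, 491, 507, 509, 507, 507]
416 [157, 165, 171, 172, 172, 178, 257, 340, 343, 255, 185, 234, 314, 345, 346, 341]
418 [156, 168, 166, 169, 169, 185, 261, 364, 395, 335, 235, 225, 294, 320, 320, 320]
420 [164, 167, 169, 168, 170, 183, 259, 364, 404, 353, 247, 185, 194, 194, 192, 211]
422 [151, 160, 159, 159, 155, 171, 242, 331, 368, 321, 223, 154, 142, 149, 148, 149]
sleeve col308 [381, 381, 385, 383, 383, 385, 385, 384, 382, 385, 382, 385, 389, 386, 386, 386, 389, 389, 388, 389, 387, 387, 389, 388, 386, 385, 390, 389, 389, 387, 390, 389, 392, 387, 391, 392, 390, 389, 391, 389]
0.2375 bar near/far [np.float64(249.1), np.float64(257.2)] line@420 247.2 418.76247439311675
0.238 bar near/far [np.float64(249.9), np.float64(258.0)] line@420 248.0 418.6830347899677
0.2385 bar near/far [np.float64(250.7), np.float64(258.8)] line@420 248.7 418.6037163021008
mouth [np.float64(301.36446766048545), np.float64(0.9406385505704407)]
```

The bar's inner edge is at row 249.8, matching a pointer position of 0.2379, and the line at row 247.9 gives 0.238, so they agree to about 0.1 mm. The drawn-out distance (82 mm) also agrees with the clip, and the boom still rests lightly on its stop.

```bash
python3 -c "
from rig import manip
s=manip.get_state();print(s['clock'],s['position'],max(abs(s['qd'])) if hasattr(s['qd'],'max') else s['qd'],s['gripper_force']);print(manip.sign_off())"
```

```text
15.5 [ 0.60101811 -0.04876746  0.21311923] 0.001277641136005054 36.214470863342285
the job is handed in; nothing more can be done
None
```

The job is handed in: I swung the boom to its stop while it was still latched home, then squeezed the grip and drew it out about 82 mm. The pointer is on the clip line to about 0.1 mm as I measured it from the wrist camera, though the pointer bar's assumed height could shift that by up to about 1 mm. The arm is still gripping at 36 N, and the bottle, dish and slide box were not touched.

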